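Press the back onto a pocket watch with the bench case press

TASK

The back of the large pocket watch on the cork mat is started on its rim but still stands proud. Lay the watch gently, face down as it is, on the table of the case press, snug against both faces of the V-stop, then push the press's sprung plunger down by its knob until you feel the back go fully home - bear no harder than that or the glass will crack - and let the plunger spring right back up. Leave the watch seated in the press and everything else where it is.

Things in the scene. Friction and masses are not known exactly. Their poses are not given: they have to be found in the camera images.
- watch: Large steel pocket watch lying glass down: round case 52 mm across, 10.5 mm thick, about 90 g, to be gripped by its rim. Origin: centre of the underside (glass side); z up through the back. It lies on the 3 mm thick mat. Pendant, crown and flat bow stick out along its own -x, 26 to 50 mm from the centre, up to 11 mm either side, 1 to 11 mm above the underside.
- watch_crown (a point): Middle of the watch's crown, 34 mm from the watch's centre along its own -x, 6 mm above its underside.
- back (a joint): How far the press-fit back stands proud, m: 0 = fully home, 0.003 to 0.0045 at the start. The back (48 mm across, 4.5 mm high, flat top 34 mm across) is captive on the case and slides straight in: a tight fit that takes about 8 N all the way, stays where left, and stops dead at 0. With it home the watch is 15 mm thick over all.
- press: Fixed bench case press. Origin: on the bench under the plunger's axis; own +x points to its rear. Open at the front (-x) and sides. Grey cast base 120 mm wide, 22 mm high, from 75 mm before to 125 mm behind the axis; column 26 mm thick 85 mm behind the axis; overhanging head, underside 158 mm above the bench; on the axis its plunger guide, 25 mm across, underside at 160 mm.
- press_axis (a point): Point on the plunger's axis 43 mm above the bench, about where the press's steel lower table has its surface. That table stands on a screw, left at an unknown height: surface 33 to 50 mm above the bench, to be felt or seen. It is 84 mm wide and reaches 70 mm before and 42 mm behind the axis.
- v_stop (a point): Root of the white, slippery nylon V-stop on the lower table, 37 mm behind the axis (height given for mid setting): two upright faces 9 mm high, 18 mm long, 45 degrees either side of the press's x, open to the front. The watch's case resting on both faces is centred on the plunger's axis; the faces touch it 45 degrees either side of the rear, so the pendant must point to the front or sides.
- ram: The press's sprung plunger. Origin: centre of the underside of its white nylon die (32 mm across, 14 mm high), 92 mm above the bench when up. Slides straight down up to 48 mm; its spring pushes back with about 3 N at the top, 6 N at 40 mm, and brings it up again. Its 11 mm rod ends in a wooden palm knob. The watch's glass stands up to 30 N under it.
- ram_knob (a point): Top of the palm knob (flat 18 mm across, knob 42 mm across), 183 mm above the die's underside, so 275 mm above the bench when up; moves with the plunger.
- fob: Bystander: small brass fob watch 34 mm across, 9.5 mm thick, on the mat; origin centre of its underside.
- loupe: Bystander: black eyeglass, 36 mm across, 30 mm high, on the mat; origin centre of its underside.
- key_large: Bystander: larger steel winding key lying flat, about 75 mm long; origin near the root of its wings.
- key_small: Bystander: smaller steel winding key lying flat, about 60 mm long; origin near the root of its wings.
- dial: Bystander: white enamel dial, 64 mm across, 4 mm thick; origin centre of its underside.
- clock: Bystander: brass carriage clock 82 x 95 mm, 153 mm high with its handle; origin centre of its underside.
- stand: Bystander: pewter pocket watch stand, round foot 72 mm, 120 mm high with a hook; origin centre of its underside.
- oil: Bystander: amber glass oil jar, 34 mm across, 55 mm high; origin centre of its underside.

How it is judged:
By the outcome, as a careful person would: the job done as asked, in the order asked, and still so for the second after the job is handed in, with the robot touching nothing.
It also fails if it takes over 70 s, if anything falls off the work surface, if the arm or the gripper's body presses on something with over 40 N, if the wrist force passes 120 N, or if a joint passes its speed limit or range.

ROBOT

A 6-joint arm with a two-finger parallel gripper is mounted at the origin on the work surface. World frame = base frame: x ahead of the robot, y to its left, z up, the work surface at z = 0. Lengths are in m, angles in rad, forces in N, time in s.
With the tool pointing down it reaches from about 0.275 to 0.825 m from the base axis. Payload 4.9 kg.
Tool frame: the origin (TCP) lies at the very end of the fingers, on their centre line; the grasp point (between the pads) lies r.grasp_offset behind it (r.grasp_offset is the distance from the TCP to the grasp point, in m); z points along the fingers, y is the line along which they close (so a half turn about z gives the same grasp; the last joint's range is limited). The gripper opens to 85 mm and grips with 20 to 120 N. Pads are 22 mm wide; open, the fingers measure 114 mm over their backs; the gripper's body (76 mm by 85 mm) begins 54 mm behind the grasp point. The pads swing forward as they close: fully open they stand 13 mm farther back than shut.
Start: joints at [1.122, 0.326, -0.193, 1.052, 0, 1.437], TCP at [0.17, 0.523, 0.231] pointing down, gripper open.
Joint ranges: [-2.65, 2.65], [-0.97, 1.79], [-1.3, 1.35], [-1.93, 2.1], [-1.47, 1.37], [-3.14, 3.14]. Speed limits (rad/s): [2.57, 2.57, 3.14, 3.14, 3.14, 3.14].

INTERFACE

Orientations are given as [roll, pitch, yaw] about the fixed x, y, z axes, in that order (R = Rz(yaw) Ry(pitch) Rx(roll)).
In Python, from cell import r gives the robot as it stands.
- The arm moves only by the tool play_rows, never from a script. Its argument "increments" is a list of rows, each a list of 6 numbers: the shift along the tool's x, y, z in mm, then the turn, a rotation vector about the tool's x, y, z in rad. A call has 1 to 12 rows; each row shifts and turns the commanded pose from where the row before left it, along the tool's axes as they then stand; what a row does not reach is not made up. A row lasts 1/12 s, in which the tool goes at most 41.7 mm and 7.16 degrees, less where a joint would pass 70% of its speed; a pose out of reach is approached as far as the arm can. A call with a gripper value outside its range is refused whole. "gripper" is the finger opening in mm, from 0 to 85.4, set as the call begins (left out, the last holds). The fingers move at their own pace and stop on an object; "squeeze" is the grip in N (left out, the last holds). Time passes only in rows, so rows that do not move let the fingers close. It gives the time, the measured TCP pose, the force, the opening and the grip force at its end, in the units of the state.
- r.get_state(): the state, without advancing time (a new reading comes with each control period).
- r.get_image(name): name is "scene" or "top" or "wrist"; returns the picture (400x640x3 uint8, red, green, blue); there is no depth.
- r.camera_params(name): a dict with "mtx" (3x3 intrinsics, pixels), "R" (3x3) and "t" (3): a world point X has camera coordinates R X + t; the wrist camera has in their place "mount" (4x4, takes a point from camera to tool coordinates, whose origin is the TCP and whose axes are the flange's). Camera axes: x right, y down, z forward; pixel columns grow to the right and rows downward; lengths in m; the calibration is good to about 2 mm. A picture is of the moment at which its call begins: read the wrist's pose just before it. camera_params takes no time and is no camera call.
- r.finish_job(): hands the job in; it is judged then, once.
The state is a dict: "time_s": time; "qpos": joint angles; "qvel": joint speeds; "joint_efforts": joint torques, N m; "ee_pos": TCP position; "tool_rot": TCP orientation; "ft_force": force on the tool from outside, world axes, zero at the start; "torque": the same for the moment, N m; "finger_gap": finger opening in m; "grasp_force": force on a finger pad.
Only numpy, scipy, OpenCV 4.12 (cv2) and the standard library are available. Lean on these libraries where they do the work, as an engineer would, in place of code of your own. Each camera call takes 0.05 s, during which the arm holds its last target. There are 200 camera calls.

## Working session

There is one attempt and no reset: what is moved stays moved. The work goes in short steps, Python scripts to look and compute and a tool call to move; the robot and the scene stay as the last step left them, time stands still between calls to the robot, and variables do not carry over. Pictures are saved under pics/ and viewed, at most 10 in all, crops included, and the job is handed in when it is done.

Besides the shell and the picture viewer there is one more tool, called after ">>>" as name(argument=value, ...), one argument or row to a line, values as JSON. play_rows: Moves the arm, as the interface text tells. Its arguments: {"type":"object","properties":{"increments":{"type":"array"},"gripper":{"type":"number"},"squeeze":{"type":"number"}},"required":["increments"]}

```bash
mkdir -p pics; ls; python3 - <<'E'
from cell import r
import cv2
for n in ["scene","top"]:
    im=r.get_image(n); cv2.imwrite(f"pics/{n}0.png",im[:,:,::-1])
    p=r.camera_params(n); print(n,p["mtx"].tolist(),p["R"].round(4).tolist(),p["t"].round(4).tolist())
print(r.camera_params("wrist"), r.grasp_offset, r.get_state())
E
```

```text
pics
scene [[501.8950973801458, 0.0, 319.29228059823976], [0.0, 501.8950973801458, 198.11339550064648], [0.0, 0.0, 1.0]] [[-0.5558, 0.8313, 0.0112], [0.6926, 0.4704, -0.5468], [-0.4598, -0.2961, -0.8372]] [0.287, -0.3213, 1.3855]
top [[510.8051079867365, 0.0, 324.20111415205827], [0.0, 510.8051079867365, 207.66946238384517], [0.0, 0.0, 1.0]] [[0.0105, -0.9999, -0.0054], [-0.9987, -0.0103, -0.0498], [0.0497, 0.006, -0.9987]] [0.0244, 0.5915, 1.1539]
{'mtx': array([[292.75432602,   0.        , 320.13398806],
       [  0.        , 292.75432602, 197.63778894],
       [  0.        ,   0.        ,   1.        ]]), 'mount': array([[-2.07013877e-04, -9.60190022e-01, -2.79347593e-01,
         7.02874486e-02],
       [ 9.99999573e-01, -4.50210913e-04,  8.06429852e-04,
        -1.22134778e-03],
       [-9.00091232e-04, -2.79347307e-01,  9.60189706e-01,
        -1.43182611e-01],
       [ 0.00000000e+00,  0.00000000e+00,  0.00000000e+00,
         1.00000000e+00]])} 0.0187 {'time_s': 0.1, 'qpos': array([ 1.12179708e+00,  3.26880464e-01, -1.93458742e-01,  1.05199059e+00,
       -2.50229614e-05,  1.43661293e+00]), 'qvel': array([-0.00011362, -0.00205412,  0.00301527,  0.00074578,  0.00103227,
       -0.0003464 ]), 'joint_efforts': array([-1.26606214e-03, -4.44241190e+01,  2.63038069e+01,  7.92268140e-03,
       -3.19845185e-04, -8.73051988e-06]), 'ee_pos': array([0.17006939, 0.52251453, 0.23058385]), 'tool_rot': array([-3.14006962e+00, -1.80350812e-04,  2.82677669e+00]), 'ft_force': array([ 0.76679745, -0.22197477, -0.1669027 ]), 'torque': array([ 0.03606664,  0.00360901, -0.00692799]), 'grasp_force': 0.0, 'finger_gap': 0.08545845795022164}
```

View pics/scene0.png

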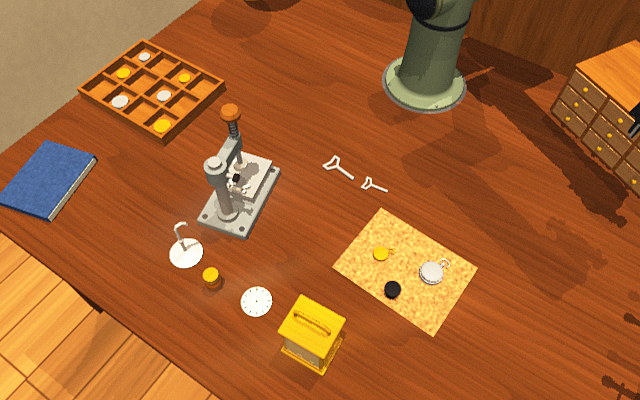

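View pics/top0.png

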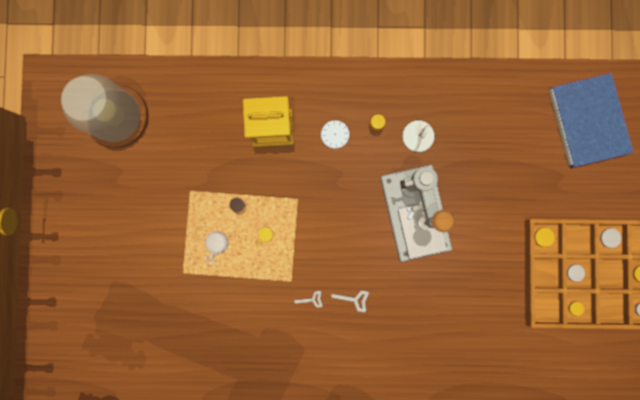

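The scene view shows the watch at (431,272), crown about (445,264), the press knob at (230,110). In the top view the watch is at (216,243), pendant towards (210,260), press base corners about (383,178), (432,166), (451,250), (402,260), knob (443,220).

```bash
cat > h.py <<'E'
import numpy as np, cv2
from cell import r
from scipy.spatial.transform import Rotation as Ro
def cam(n):
    p=r.camera_params(n); K=p["mtx"]
    if n!="wrist": return K,p["R"],p["t"]
    s=r.get_state(); T=np.eye(4); T[:3,:3]=Ro.from_euler("xyz",s["tool_rot"]).as_matrix(); T[:3,3]=s["ee_pos"]
    M=np.linalg.inv(T@p["mount"]); return K,M[:3,:3],M[:3,3]
def ray(c,uv):
    K,R,t=c; d=R.T@np.linalg.solve(K,[uv[0],uv[1],1.]); return -R.T@t,d/np.linalg.norm(d)
def onz(c,uv,z):
    o,d=ray(c,uv); return o+d*(z-o[2])/d[2]
def proj(c,X):
    K,R,t=c; q=K@(R@np.asarray(X)+t); return q[:2]/q[2]
def tri(c1,a,c2,b):
    o,d=ray(c1,a); p,e=ray(c2,b); A=np.stack([d,-e],1); s=np.linalg.lstsq(A,p-o,rcond=None)[0]
    x,y=o+d*s[0],p+e*s[1]; return (x+y)/2,np.linalg.norm(x-y)
E
python3 - <<'E'
from h import *
T,S=cam("top"),cam("scene")
print("watch",onz(T,(216,243),.018),onz(S,(431,272),.018))
print("crown",onz(T,(210,260),.01),onz(S,(445,264),.01))
print("base",[onz(T,p,.022).round(3) for p in [(383,178),(432,166),(451,250),(402,260)]])
print("knob",tri(T,(443,220),S,(230,110)))
t=cv2.imread("pics/top0.png");s=cv2.imread("pics/scene0.png")
f=lambda im,x,y,w,h:cv2.resize(im[y:y+h,x:x+w],(400,300),interpolation=cv2.INTER_CUBIC)
m=np.vstack([np.hstack([f(t,176,213,80,60),f(t,350,155,140,105)]),np.hstack([f(s,390,240,80,60),f(s,170,95,140,105+35-35)])])
cv2.imwrite("pics/m0.png",m)
E
```

```text
watch [0.50798595 0.27602934 0.018     ] [0.51238512 0.27883189 0.018     ]
crown [0.46885481 0.29069122 0.01      ] [0.47464366 0.29483578 0.01      ]
base [array([ 0.66 , -0.103,  0.022]), array([ 0.689, -0.214,  0.022]), array([ 0.498, -0.257,  0.022]), array([ 0.474, -0.147,  0.022])]
knob (array([ 0.55798675, -0.18201661,  0.2700155 ]), np.float64(0.002353007208890384))
```

View pics/m0.png

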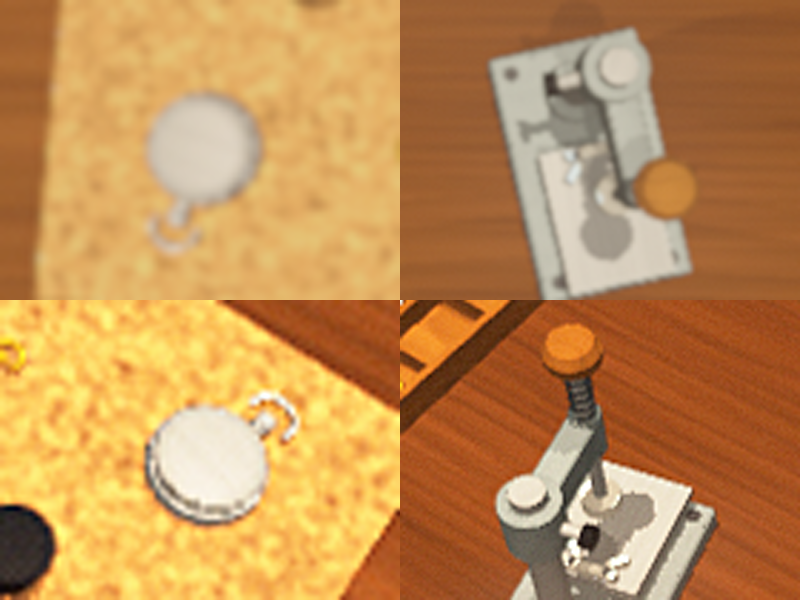

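The mosaic shows the watch with its pendant down-left (direction about 160° in world), and the press at yaw about 12.8° with its front facing the robot. The axis is near (0.557, -0.185). I'll work with the tool tilted 50° and heading along press +x, so the transfer is pure translation.

```bash
cat >> h.py <<'E'
def Rt(h,phi):
    h,phi=np.radians(h),np.radians(phi); c,s=np.cos(h),np.sin(h)
    z=np.array([np.sin(phi)*c,np.sin(phi)*s,-np.cos(phi)]); x=np.array([-np.cos(phi)*c,-np.cos(phi)*s,-np.sin(phi)])
    return np.stack([x,np.cross(z,x),z],1)
def cur():
    s=r.get_state(); return s["ee_pos"],Ro.from_euler("xyz",s["tool_rot"]).as_matrix()
def plan(p,R,n):
    p0,R0=cur(); w=Ro.from_matrix(R0.T@R).as_rotvec(); Rc=R0.copy(); out=[]
    for i in range(n):
        out.append([*(Rc.T@(np.array(p)-p0)*1000/n).round(1),*(w/n).round(4)]); Rc=Rc@Ro.from_rotvec(w/n).as_matrix()
    print("dp",((np.array(p)-p0)*1000).round(1),"tool",(R0.T@(np.array(p)-p0)*1000).round(1),"deg/row",np.degrees(np.linalg.norm(w))/n)
    print([[float(v) for v in o] for o in out])
E
python3 - <<'E'
from h import *
h=np.radians(12.8); p=np.array([.510,.277,.130])+.0*np.array([np.cos(h),np.sin(h),0])
plan(p-[.02,0,0],Rt(12.8,50),12)
E
```

```text
dp [ 319.9 -245.5 -100.6] tool [-380.2 -134.2  100.7] deg/row 4.8540564152459735
[[-31.7, -11.2, 8.4, -0.0197, -0.071, -0.0419], [-30.5, -12.7, 10.4, -0.0197, -0.071, -0.0419], [-29.2, -14.1, 12.2, -0.0197, -0.071, -0.0419], [-27.6, -15.6, 13.9, -0.0197, -0.071, -0.0419], [-25.9, -17.0, 15.5, -0.0197, -0.071, -0.0419], [-24.0, -18.4, 16.9, -0.0197, -0.071, -0.0419], [-21.9, -19.7, 18.2, -0.0197, -0.071, -0.0419], [-19.8, -20.9, 19.3, -0.0197, -0.071, -0.0419], [-17.5, -22.1, 20.2, -0.0197, -0.071, -0.0419], [-15.0, -23.2, 20.9, -0.0197, -0.071, -0.0419], [-12.6, -24.2, 21.4, -0.0197, -0.071, -0.0419], [-10.0, -25.1, 21.7, -0.0197, -0.071, -0.0419]]
```

>>> play_rows(
  increments=[
    [-31.7,-11.2,8.4,-0.02,-0.071,-0.042],
    [-30.5,-12.7,10.4,-0.02,-0.071,-0.042],
    [-29.2,-14.1,12.2,-0.02,-0.071,-0.042],
    [-27.6,-15.6,13.9,-0.02,-0.071,-0.042],
    [-25.9,-17,15.5,-0.02,-0.071,-0.042],
    [-24,-18.4,16.9,-0.02,-0.071,-0.042],
    [-21.9,-19.7,18.2,-0.02,-0.071,-0.042],
    [-19.8,-20.9,19.3,-0.02,-0.071,-0.042],
    [-17.5,-22.1,20.2,-0.02,-0.071,-0.042],
    [-15,-23.2,20.9,-0.02,-0.071,-0.042],
    [-12.6,-24.2,21.4,-0.02,-0.071,-0.042],
    [-10,-25.1,21.7,-0.02,-0.071,-0.042],
  ],
  gripper=85,
)

```text
time_s: 1.1
ee_pos: [0.4732, 0.2921, 0.1333]
tool_rot: [3.112, 0.826, -2.964]
ft_force: [0.7, 0.7, -1.1]
finger_gap: 0.0849
grasp_force: 0.0
```

>>> play_rows(
  increments=[
    [0,0,0,0,0,0],
    [0,0,0,0,0,0],
  ],
)

```text
time_s: 1.27
ee_pos: [0.4719, 0.2911, 0.1303]
tool_rot: [3.113, 0.818, -2.968]
ft_force: [-0.1, 0.2, -0.6]
finger_gap: 0.0851
grasp_force: 0.0
```

```bash
python3 - <<'E'
from h import *
c=cam("wrist"); im=r.get_image("wrist"); cv2.imwrite("pics/w1.png",im[:,:,::-1])
p,R=cur(); print(p,R.round(3).tolist(),r.get_state()["ft_force"],r.get_state()["qpos"])
np.savez("w1.npz",K=c[0],R=c[1],t=c[2])
print("expected watch px",proj(c,[.508,.277,.0135]),"crown",proj(c,[.475,.289,.009]))
E
```

```text
[0.47201327 0.29232655 0.13123154] [[-0.673, -0.195, 0.714], [-0.119, 0.981, 0.156], [-0.73, 0.02, -0.683]] [-0.0113854   0.99066799  0.33133355] [ 0.55536385  0.24440768 -1.15182268 -0.61490046 -0.24648628  0.2649247 ]
expected watch px [293.44485883 122.49427234] crown [315.03484579  89.33932643]
```

View pics/w1.png

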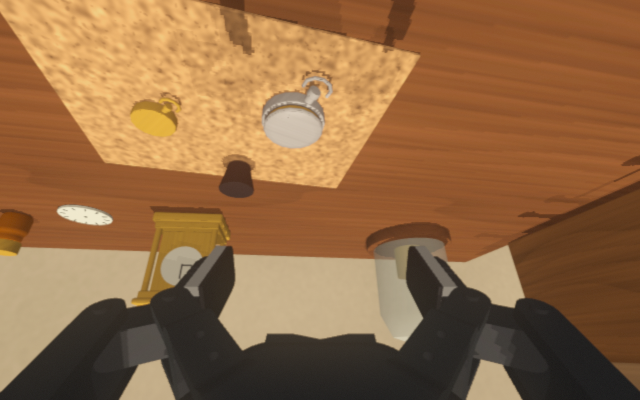

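The wrist view shows the watch (case and back centred near (293,122)) with its crown at (315,90). That agrees with the projected estimate.

```bash
python3 - <<'E'
from h import *
d=np.load("w1.npz"); W=(d["K"],d["R"],d["t"])
for n,c,f,roi in [("w",W,"w1.png",(255,60,90,100)),("top",cam("top"),"top0.png",(196,222,40,45)),("scene",cam("scene"),"scene0.png",(410,250,50,42))]:
    im=cv2.imread("pics/"+f); x,y,w,h=roi; hs=cv2.cvtColor(im[y:y+h,x:x+w],cv2.COLOR_BGR2HSV)
    m=((hs[...,1]<70)&(hs[...,2]>60)).astype(np.uint8)
    k=15 if n=="w" else 9
    o=cv2.morphologyEx(m,cv2.MORPH_OPEN,cv2.getStructuringElement(cv2.MORPH_ELLIPSE,(k,k)))
    cn=max(cv2.findContours(o,0,2)[0],key=cv2.contourArea); (u,v),ax,an=cv2.fitEllipse(cn)
    pen=m&(1-cv2.dilate(o,np.ones((3,3)))); py,px=np.nonzero(pen)
    print(n,(u+x,v+y),ax,"c",[onz(c,(u+x,v+y),z).round(4)[:2].tolist() for z in (.0085,.012,.016)],"pend",len(px),onz(c,(px.mean()+x,py.mean()+y),.009).round(4))
E
```

```text
w (292.50920486450195, 127.3211669921875) (38.769920349121094, 58.884071350097656) c [[0.5199, 0.2774], [0.5158, 0.2771], [0.5111, 0.2766]] pend 942 [0.4859 0.2789 0.009 ]
top (216.2431526184082, 242.3237705230713) (20.677936553955078, 21.055940628051758) c [[0.5093, 0.2776], [0.5094, 0.2768], [0.5095, 0.2759]] pend 16 [0.4749 0.2902 0.009 ]
scene (431.46054458618164, 272.04899978637695) (20.33479118347168, 24.508623123168945) c [[0.5069, 0.2793], [0.5088, 0.2794], [0.5109, 0.2796]] pend 37 [0.4858 0.2882 0.009 ]
```

```bash
python3 - <<'E'
from h import *
plan([.5183,.2791,.060],Rt(12.8,50),4)
E
```

```text
dp [ 46.3 -13.2 -71.2] tool [ 22.4 -23.4  79.6] deg/row 0.9082252186751925
[[5.6, -5.9, 19.9, -0.0018, -0.0134, -0.0083], [5.9, -5.8, 19.8, -0.0018, -0.0134, -0.0083], [6.2, -5.8, 19.7, -0.0018, -0.0134, -0.0083], [6.5, -5.8, 19.6, -0.0018, -0.0134, -0.0083]]
```

>>> play_rows(
  increments=[
    [5.6,-5.9,19.9,-0.002,-0.013,-0.008],
    [5.9,-5.8,19.8,-0.002,-0.013,-0.008],
    [6.2,-5.8,19.7,-0.002,-0.013,-0.008],
    [6.5,-5.8,19.6,-0.002,-0.013,-0.008],
    [0,0,0,0,0,0],
    [0,0,0,0,0,0],
  ],
)

```text
time_s: 1.82
ee_pos: [0.5185, 0.2807, 0.06]
tool_rot: [3.139, 0.871, -2.919]
ft_force: [-0.6, -0.3, -0.7]
finger_gap: 0.085
grasp_force: 0.0
```

```bash
python3 - <<'E'
from h import *
c=cam("wrist"); im=r.get_image("wrist"); cv2.imwrite("pics/w2.png",im[:,:,::-1])
print(cur()[0],r.get_state()["qpos"],proj(c,[.509,.277,.0135]))
plan([.5183,.2791,.0105],Rt(12.8,50),4)
E
```

```text
[0.5188183  0.28108255 0.0615847 ] [ 0.46431146  0.56243832 -1.18208779 -1.03325381 -0.18084658  0.15665073] [319.80868729 164.47857528]
dp [ -0.5  -2.  -51.1] tool [39.8 -1.9 32.1] deg/row 0.04639005794304007
[[9.9, -0.5, 8.0, 0.0008, 0.0002, -0.0001], [9.9, -0.5, 8.0, 0.0008, 0.0002, -0.0001], [9.9, -0.5, 8.0, 0.0008, 0.0002, -0.0001], [9.9, -0.5, 8.0, 0.0008, 0.0002, -0.0001]]
```

View pics/w2.png

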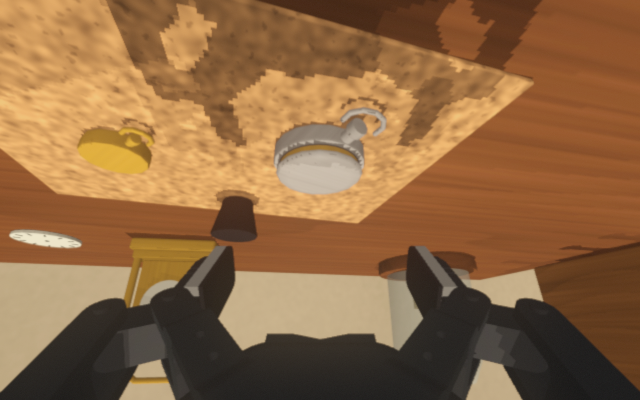

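The watch is centred laterally between the fingers (column 320). Descending.

>>> play_rows(
  increments=[
    [9.8,-0.4,7.9,0,0,0],
    [9.8,-0.4,7.9,0,0,0],
    [9.8,-0.4,7.9,0,0,0],
    [6,-0.2,4.8,0,0,0],
    [3.6,-0.1,2.9,0,0,0],
    [0,0,0,0,0,0],
    [0,0,0,0,0,0],
  ],
)

```text
time_s: 2.45
ee_pos: [0.5191, 0.2795, 0.0131]
tool_rot: [3.137, 0.877, -2.919]
ft_force: [0.3, 0.3, -0.5]
finger_gap: 0.0849
grasp_force: 0.0
```

>>> play_rows(
  increments=[
    [0,0,0,0,0,0],
  ],
)

```text
time_s: 2.53
ee_pos: [0.5192, 0.2793, 0.0131]
tool_rot: [3.137, 0.877, -2.92]
ft_force: [-0.1, 1.1, -0.6]
finger_gap: 0.0851
grasp_force: 0.0
```

>>> play_rows(
  increments=[
    [0,0,0,0,0,0],
  ],
)

```text
time_s: 2.62
ee_pos: [0.5192, 0.2791, 0.0129]
tool_rot: [3.138, 0.877, -2.92]
ft_force: [0.2, -0.3, 0.3]
finger_gap: 0.0849
grasp_force: 0.0
```

>>> play_rows(
  increments=[
    [1.7,0,1.4,0,0,0],
    [0,0,0,0,0,0],
    [0,0,0,0,0,0],
  ],
  gripper=60,
  squeeze=25,
)

```text
time_s: 2.87
ee_pos: [0.5188, 0.2786, 0.0095]
tool_rot: [3.138, 0.875, -2.92]
ft_force: [-0.1, 0.0, -0.9]
finger_gap: 0.0602
grasp_force: 0.0
```

>>> play_rows(
  increments=[
    [0,0,0,0,0,0],
    [0,0,0,0,0,0],
    [0,0,0,0,0,0],
    [0,0,0,0,0,0],
    [0,0,0,0,0,0],
    [0,0,0,0,0,0],
    [0,0,0,0,0,0],
    [0,0,0,0,0,0],
  ],
  gripper=40,
  squeeze=25,
)

```text
time_s: 3.53
ee_pos: [0.5187, 0.2786, 0.0096]
tool_rot: [3.138, 0.875, -2.92]
ft_force: [-3.3, -0.1, 4.9]
finger_gap: 0.0511
grasp_force: 25.6
```

>>> play_rows(
  increments=[
    [-3,0,-2.5,0,0,0],
    [-6,0,-5,0,0,0],
    [-12,0,-10,0,0,0],
    [-15,0,-12.6,0,0,0],
    [-15,0,-12.6,0,0,0],
    [-12,0,-10,0,0,0],
    [-6,0,-5,0,0,0],
    [0,0,0,0,0,0],
    [0,0,0,0,0,0],
  ],
)

```text
time_s: 4.28
ee_pos: [0.5188, 0.2783, 0.0998]
tool_rot: [3.138, 0.876, -2.92]
ft_force: [0.4, -0.2, -1.7]
finger_gap: 0.0506
grasp_force: 26.3
```

```bash
python3 - <<'E'
from h import *
c=cam("wrist"); W=r.get_image("wrist"); S=r.get_image("scene")
print(cur()[0],r.get_state()["ft_force"],r.get_state()["finger_gap"],r.get_state()["grasp_force"],r.get_state()["qpos"])
a=cv2.resize(W[:,:,::-1],(640,400)); 
p=proj(cam("scene"),cur()[0]).astype(int); b=S[max(p[1]-60,0):p[1]+60,p[0]-80:p[0]+80,::-1]
b=cv2.resize(b,(267,200),interpolation=cv2.INTER_CUBIC)
o=np.zeros((600,640,3),np.uint8); o[:400]=a; o[400:,:267]=b; cv2.imwrite("pics/m2.png",o)
h=np.radians(12.8); H=np.array([np.cos(h),np.sin(h),0]); A=np.array([.557,-.184,0])
plan(A+H*(-.13)+[0,0,.11],Rt(12.8,50),14)
E
```

```text
[0.51822852 0.27805268 0.09838947] [-0.11494249 -0.42014186 -1.09731067] 0.05056496540960789 26.33668541908264 [ 0.45864075  0.42896331 -1.17140015 -0.88951591 -0.17787262  0.15330619]
dp [ -88.  -490.9   11.6] tool [ 115.7 -459.  -157.4] deg/row 0.008372000037828373
[[8.3, -32.8, -11.2, 0.0001, 0.0001, -0.0], [8.3, -32.8, -11.2, 0.0001, 0.0001, -0.0], [8.3, -32.8, -11.2, 0.0001, 0.0001, -0.0], [8.3, -32.8, -11.2, 0.0001, 0.0001, -0.0], [8.3, -32.8, -11.2, 0.0001, 0.0001, -0.0], [8.3, -32.8, -11.2, 0.0001, 0.0001, -0.0], [8.3, -32.8, -11.2, 0.0001, 0.0001, -0.0], [8.3, -32.8, -11.2, 0.0001, 0.0001, -0.0], [8.3, -32.8, -11.2, 0.0001, 0.0001, -0.0], [8.3, -32.8, -11.2, 0.0001, 0.0001, -0.0], [8.3, -32.8, -11.2, 0.0001, 0.0001, -0.0], [8.3, -32.8, -11.2, 0.0001, 0.0001, -0.0], [8.3, -32.8, -11.2, 0.0001, 0.0001, -0.0], [8.3, -32.8, -11.2, 0.0001, 0.0001, -0.0]]
```

View pics/m2.png

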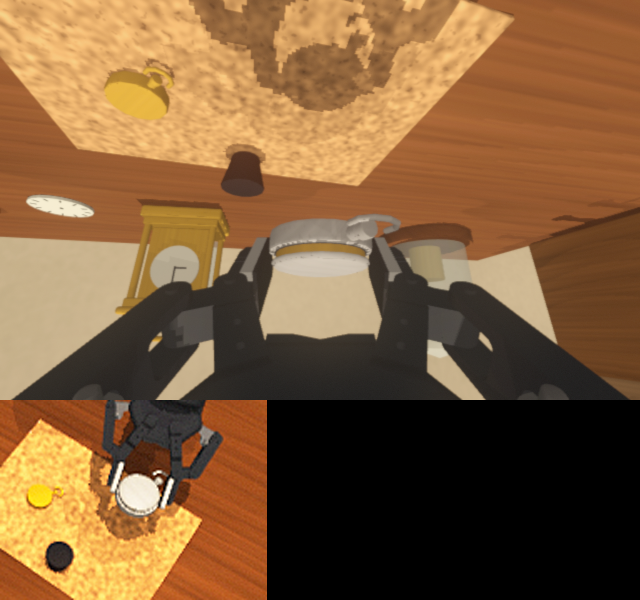

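The watch is held level between the pads, with the pendant on the robot side. Now carrying it along an outward arc to a standoff in front of the press.

```bash
python3 - <<'E'
from h import *
R=Rt(12.8,50); f=lambda d:(R.T@np.array(d)).round(1).tolist()
print("leg1",f([37,-230,16]),"leg2",f([-47,-243,-5]), "H",f([np.cos(.2234),np.sin(.2234),0]),"up",f([0,0,1]))
E
```

```text
leg1 [-2.7, -232.5, -21.7] leg2 [67.9, -226.5, -73.1] H [-0.6, -0.0, 0.8] up [-0.8, -0.0, -0.6]
```

>>> play_rows(
  increments=[
    [0,-10,-1,0,0,0],
    [-0.2,-20,-2,0,0,0],
    [-0.3,-28,-2.5,0,0,0],
    [-0.3,-30,-2.8,0,0,0],
    [-0.4,-30,-2.8,0,0,0],
    [-0.4,-30,-2.8,0,0,0],
    [-0.4,-30,-2.8,0,0,0],
    [-0.4,-30,-2.8,0,0,0],
    [-0.3,-24.5,-2.2,0,0,0],
  ],
)

```text
time_s: 5.13
ee_pos: [0.5554, 0.0462, 0.1135]
tool_rot: [3.137, 0.873, -2.922]
ft_force: [0.5, -0.2, -1.2]
finger_gap: 0.0505
grasp_force: 26.5
```

>>> play_rows(
  increments=[
    [7.5,-25,-8,0,0,0],
    [7.5,-25,-8,0,0,0],
    [7.5,-25,-8,0,0,0],
    [7.5,-25,-8,0,0,0],
    [7.5,-25,-8,0,0,0],
    [7.5,-25,-8,0,0,0],
    [7.5,-25,-8,0,0,0],
    [7.4,-25,-8,0,0,0],
    [5,-17,-6,0,0,0],
    [3,-9.5,-3,0,0,0],
    [0,0,0,0,0,0],
    [0,0,0,0,0,0],
  ],
)

```text
time_s: 6.13
ee_pos: [0.5089, -0.1948, 0.108]
tool_rot: [3.136, 0.874, -2.923]
ft_force: [-0.7, 0.6, -1.7]
finger_gap: 0.0509
grasp_force: 26.5
```

```bash
python3 - <<'E'
from h import *
c=cam("wrist"); np.savez("w3.npz",K=c[0],R=c[1],t=c[2]); im=r.get_image("wrist"); cv2.imwrite("pics/w3.png",im[:,:,::-1])
s=r.get_state(); print(s["time_s"],cur()[0],s["ft_force"],s["finger_gap"],s["qpos"])
h=np.radians(12.8); H=np.array([np.cos(h),np.sin(h),0]); A=np.array([.557,-.184,0])
for z in (.033,.05): print("axis px at table",z,proj(c,A+[0,0,z]),"die",proj(c,A+[0,0,.092]))
S=r.get_image("scene"); cv2.imwrite("pics/s3.png",S[:,:,::-1])
a=np.zeros((600,640,3),np.uint8); a[:400]=im[:,:,::-1]; a[400:,:320]=cv2.resize(S[85:205,170:362,::-1],(320,200),interpolation=cv2.INTER_CUBIC); cv2.imwrite("pics/m3.png",a)
plan(A-.05*H+[0,0,.07],Rt(12.8,50),4)
E
```

```text
6.1833 [ 0.50873177 -0.19370324  0.10795129] [ 0.07935819  0.18000722 -1.34744182] 0.05045894475399719 [-0.91598184  0.34258192 -1.04288844 -0.27431395  0.77271917 -0.94844471]
axis px at table 0.033 [321.36916289 171.02706634] die [321.89157148 243.83819605]
axis px at table 0.05 [321.50843159 190.43775765] die [321.89157148 243.83819605]
dp [ -0.5  -2.  -38.1] tool [29.8 -2.  23.7] deg/row 0.06881448062124318
[[7.4, -0.5, 5.9, 0.001, 0.0004, -0.0005], [7.4, -0.5, 5.9, 0.001, 0.0004, -0.0005], [7.4, -0.5, 5.9, 0.001, 0.0004, -0.0005], [7.4, -0.5, 5.9, 0.001, 0.0004, -0.0005]]
```

View pics/m3.png

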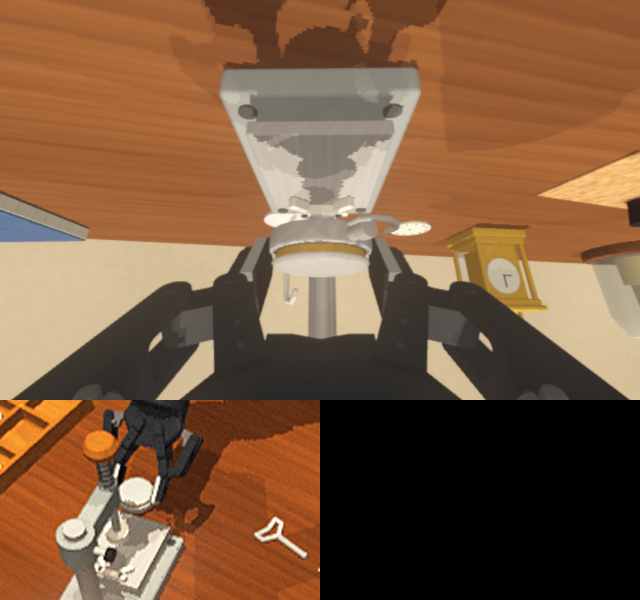

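The view is aligned with the press. Base edges are symmetric about column 321, the table's front top edge is near row 134 (columns 247 to 393), and the watch is held level ahead of the plunger.

```bash
python3 - <<'E'
from h import *
d=np.load("w3.npz"); c=(d["K"],d["R"],d["t"])
h=np.radians(12.8); H=np.array([np.cos(h),np.sin(h),0]); L=np.array([-H[1],H[0],0]); A=np.array([.557,-.184,0])
for z in (.022,.033,.038,.043,.05):
    for x in ((-.075,.06) ,(-.07,.042),):
        print(z,x,[proj(c,A+H*x[0]+L*y*x[1]+[0,0,z]).round(0).tolist() for y in (-1,1)])
g=cv2.cvtColor(cv2.imread("pics/w3.png"),cv2.COLOR_BGR2GRAY)
print(g[60:210:2,270:300].mean(1).round(0).astype(int).tolist())
for row in (138,150): print(row,g[row,215:425:3].tolist())
E
```

```text
0.022 (-0.075, 0.06) [[217.0, 91.0], [426.0, 90.0]]
0.022 (-0.07, 0.042) [[250.0, 97.0], [393.0, 97.0]]
0.033 (-0.075, 0.06) [[214.0, 106.0], [429.0, 106.0]]
0.033 (-0.07, 0.042) [[249.0, 112.0], [395.0, 112.0]]
0.038 (-0.075, 0.06) [[213.0, 114.0], [431.0, 113.0]]
0.038 (-0.07, 0.042) [[248.0, 119.0], [396.0, 119.0]]
0.043 (-0.075, 0.06) [[212.0, 121.0], [432.0, 120.0]]
0.043 (-0.07, 0.042) [[247.0, 127.0], [397.0, 126.0]]
0.05 (-0.075, 0.06) [[210.0, 132.0], [434.0, 131.0]]
0.05 (-0.07, 0.042) [[246.0, 137.0], [398.0, 136.0]]
[65, 65, 66, 66, 85, 128, 132, 132, 132, 133, 134, 134, 134, 134, 135, 135, 135, 131, 123, 114, 113, 113, 113, 113, 113, 113, 113, 113, 114, 114, 116, 141, 144, 145, 146, 146, 147, 152, 141, 136, 134, 131, 129, 136, 156, 162, 167, 175, 187, 192, 192, 189, 188, 188, 187, 189, 196, 199, 205, 209, 209, 209, 210, 210, 209, 209, 207, 205, 197, 193, 195, 195, 194, 204, 202]
138 [124, 125, 126, 126, 126, 126, 125, 123, 166, 197, 197, 187, 193, 192, 140, 123, 120, 123, 127, 136, 148, 146, 146, 147, 132, 127, 125, 127, 123, 121, 123, 123, 123, 121, 122, 121, 120, 123, 124, 124, 122, 122, 122, 124, 124, 124, 124, 124, 125, 122, 124, 122, 123, 123, 125, 125, 122, 123, 145, 185, 195, 194, 168, 124, 122, 121, 119, 122, 122, 117]
150 [115, 115, 116, 116, 117, 117, 117, 118, 118, 120, 180, 198, 195, 190, 195, 192, 191, 189, 207, 194, 190, 191, 190, 189, 134, 124, 124, 126, 126, 122, 125, 126, 124, 122, 124, 122, 121, 123, 125, 123, 122, 123, 124, 124, 123, 125, 124, 129, 187, 192, 191, 191, 193, 211, 211, 194, 196, 192, 195, 195, 182, 126, 123, 120, 120, 117, 116, 117, 117, 120]
```

>>> play_rows(
  increments=[
    [8,-0.3,6.7,0,0,0],
    [8,-0.3,6.7,0,0,0],
    [8,-0.3,6.7,0,0,0],
    [5,-0.2,4.2,0,0,0],
    [2.5,0,2.1,0,0,0],
    [0,0,0,0,0,0],
  ],
)

```text
time_s: 6.73
ee_pos: [0.5093, -0.1943, 0.0671]
tool_rot: [3.136, 0.874, -2.921]
ft_force: [-0.3, 0.6, -0.7]
finger_gap: 0.0505
grasp_force: 26.5
```

>>> play_rows(
  increments=[
    [-5.8,0,6.9,0,0,0],
    [-6.4,0,7.7,0,0,0],
    [-6.4,0,7.7,0,0,0],
    [-6.4,0,7.7,0,0,0],
    [-4.5,0,5.4,0,0,0],
    [-2.5,0,3,0,0,0],
    [0,0,0,0,0,0],
    [0,0,0,0,0,0],
  ],
)

```text
time_s: 7.4
ee_pos: [0.5582, -0.1841, 0.068]
tool_rot: [3.138, 0.875, -2.919]
ft_force: [0.3, 0.2, -1.6]
finger_gap: 0.0508
grasp_force: 26.5
```

>>> play_rows(
  increments=[
    [0,0,0,0,0,0],
  ],
)

```text
time_s: 7.48
ee_pos: [0.5579, -0.1843, 0.0678]
tool_rot: [3.138, 0.875, -2.921]
ft_force: [0.6, -0.9, -1.0]
finger_gap: 0.0505
grasp_force: 26.5
```

>>> play_rows(
  increments=[
    [3.1,0,2.6,0,0,0],
    [3.1,0,2.6,0,0,0],
    [0,0,0,0,0,0],
  ],
)

```text
time_s: 7.73
ee_pos: [0.5578, -0.1843, 0.0588]
tool_rot: [3.137, 0.874, -2.922]
ft_force: [-1.0, 0.1, -0.8]
finger_gap: 0.0507
grasp_force: 26.5
```

>>> play_rows(
  increments=[
    [0.4,0,0.3,0,0,0],
    [0.4,0,0.3,0,0,0],
    [0.4,0,0.3,0,0,0],
    [0.4,0,0.3,0,0,0],
  ],
)

```text
time_s: 8.07
ee_pos: [0.5583, -0.1845, 0.0578]
tool_rot: [3.138, 0.875, -2.92]
ft_force: [0.4, 0.1, -1.9]
finger_gap: 0.051
grasp_force: 26.5
```

>>> play_rows(
  increments=[
    [0.4,0,0.3,0,0,0],
    [0.4,0,0.3,0,0,0],
    [0.4,0,0.3,0,0,0],
  ],
)

```text
time_s: 8.32
ee_pos: [0.5582, -0.1845, 0.0563]
tool_rot: [3.139, 0.875, -2.919]
ft_force: [0.2, 0.4, -1.3]
finger_gap: 0.0505
grasp_force: 26.5
```

>>> play_rows(
  increments=[
    [0.4,0,0.3,0,0,0],
    [0.4,0,0.3,0,0,0],
    [0,0,0,0,0,0],
  ],
)

```text
time_s: 8.57
ee_pos: [0.5581, -0.1844, 0.0552]
tool_rot: [3.138, 0.875, -2.92]
ft_force: [0.6, 0.0, -1.3]
finger_gap: 0.0504
grasp_force: 26.5
```

>>> play_rows(
  increments=[
    [0.4,0,0.3,0,0,0],
    [0.4,0,0.3,0,0,0],
    [0,0,0,0,0,0],
  ],
)

```text
time_s: 8.82
ee_pos: [0.5581, -0.1845, 0.0542]
tool_rot: [3.138, 0.875, -2.92]
ft_force: [0.2, -0.2, -1.7]
finger_gap: 0.0506
grasp_force: 26.5
```

>>> play_rows(
  increments=[
    [0.4,0,0.3,0,0,0],
    [0.4,0,0.3,0,0,0],
    [0,0,0,0,0,0],
  ],
)

```text
time_s: 9.07
ee_pos: [0.5581, -0.1845, 0.0535]
tool_rot: [3.138, 0.876, -2.919]
ft_force: [-0.2, 0.6, -0.3]
finger_gap: 0.0505
grasp_force: 26.6
```

>>> play_rows(
  increments=[
    [0.4,0,0.3,0,0,0],
    [0.4,0,0.3,0,0,0],
    [0,0,0,0,0,0],
  ],
)

```text
time_s: 9.32
ee_pos: [0.5584, -0.1844, 0.0534]
tool_rot: [3.139, 0.878, -2.918]
ft_force: [-5.5, -0.2, 7.6]
finger_gap: 0.0502
grasp_force: 27.3
```

Contact at TCP z ≈ 0.0535, so the table surface is about 0.047. Easing off slightly, then sliding back toward the V.

>>> play_rows(
  increments=[
    [-0.5,0,-0.4,0,0,0],
    [0,0,0,0,0,0],
  ],
)

```text
time_s: 9.48
ee_pos: [0.5582, -0.1845, 0.0534]
tool_rot: [3.139, 0.876, -2.919]
ft_force: [-2.8, -0.6, 3.8]
finger_gap: 0.0509
grasp_force: 26.8
```

>>> play_rows(
  increments=[
    [-0.6,0,0.8,0,0,0],
    [-0.6,0,0.8,0,0,0],
    [-0.6,0,0.8,0,0,0],
    [0,0,0,0,0,0],
  ],
)

```text
time_s: 9.82
ee_pos: [0.5614, -0.184, 0.0535]
tool_rot: [3.139, 0.877, -2.918]
ft_force: [-2.6, -0.4, 4.7]
finger_gap: 0.0503
grasp_force: 27.0
```

>>> play_rows(
  increments=[
    [-0.6,0,0.8,0,0,0],
    [-0.6,0,0.8,0,0,0],
    [-0.6,0,0.8,0,0,0],
    [0,0,0,0,0,0],
  ],
)

```text
time_s: 10.15
ee_pos: [0.5643, -0.1834, 0.0534]
tool_rot: [3.14, 0.877, -2.918]
ft_force: [-2.9, -0.5, 7.1]
finger_gap: 0.0506
grasp_force: 27.1
```

>>> play_rows(
  increments=[
    [-0.9,0,0.5,0,0,0],
    [-0.7,0,0.8,0,0,0],
    [0,0,0,0,0,0],
  ],
)

```text
time_s: 10.4
ee_pos: [0.5657, -0.183, 0.0534]
tool_rot: [3.139, 0.875, -2.92]
ft_force: [-7.6, -1.0, 7.2]
finger_gap: 0.0502
grasp_force: 27.4
```

>>> play_rows(
  increments=[
    [-0.7,0,0.8,0,0,0],
    [0,0,0,0,0,0],
  ],
)

```text
time_s: 10.57
ee_pos: [0.566, -0.1828, 0.0533]
tool_rot: [3.138, 0.875, -2.921]
ft_force: [-15.1, -4.4, 13.9]
finger_gap: 0.0506
grasp_force: 28.2
```

>>> play_rows(
  increments=[
    [-0.7,0,0.8,0,0,0],
    [0,0,0,0,0,0],
  ],
)

```text
time_s: 10.73
ee_pos: [0.5662, -0.1827, 0.0533]
tool_rot: [3.137, 0.874, -2.923]
ft_force: [-22.9, -4.7, 19.3]
finger_gap: 0.0503
grasp_force: 29.0
```

Firm contact with the V at the expected place. Backing off the load before release.

>>> play_rows(
  increments=[
    [0.5,0,-1.7,0,0,0],
    [-0.5,0,-0.6,0,0,0],
    [0,0,0,0,0,0],
  ],
)

```text
time_s: 10.98
ee_pos: [0.5659, -0.1825, 0.0542]
tool_rot: [3.137, 0.874, -2.921]
ft_force: [0.0, 0.1, -1.5]
finger_gap: 0.0503
grasp_force: 26.5
```

>>> play_rows(
  increments=[
    [0,0,0,0,0,0],
  ],
)

```text
time_s: 11.07
ee_pos: [0.566, -0.1823, 0.0541]
tool_rot: [3.137, 0.874, -2.92]
ft_force: [-1.7, 1.3, -1.8]
finger_gap: 0.0506
grasp_force: 26.5
```

>>> play_rows(
  increments=[
    [0.5,0,0.4,0,0,0],
    [-0.3,0,0.9,0,0,0],
    [0,0,0,0,0,0],
  ],
)

```text
time_s: 11.32
ee_pos: [0.5664, -0.182, 0.0534]
tool_rot: [3.137, 0.875, -2.921]
ft_force: [-7.8, -0.8, 5.6]
finger_gap: 0.0505
grasp_force: 27.4
```

>>> play_rows(
  increments=[
    [0,0,0,0,0,0],
  ],
)

```text
time_s: 11.4
ee_pos: [0.5664, -0.182, 0.0534]
tool_rot: [3.137, 0.875, -2.921]
ft_force: [-9.3, 0.3, 5.1]
finger_gap: 0.0503
grasp_force: 27.3
```

>>> play_rows(
  increments=[
    [0,0,0,0,0,0],
    [0,0,0,0,0,0],
    [0,0,0,0,0,0],
    [0,0,0,0,0,0],
    [0,0,0,0,0,0],
  ],
  gripper=72,
)

```text
time_s: 11.82
ee_pos: [0.5673, -0.1825, 0.0537]
tool_rot: [3.139, 0.875, -2.919]
ft_force: [0.0, -0.9, -0.2]
finger_gap: 0.0719
grasp_force: 0.0
```

```bash
python3 - <<'E'
from h import *
c=cam("wrist"); np.savez("w4.npz",K=c[0],R=c[1],t=c[2]); im=r.get_image("wrist")[:,:,::-1]; S=r.get_image("scene")[:,:,::-1]; T=r.get_image("top")[:,:,::-1]
s=r.get_state(); print(s["ee_pos"],s["ft_force"],s["finger_gap"])
for n,i in (("w4",im),("s4",S),("t4",T)): cv2.imwrite(f"pics/{n}.png",i)
f=lambda i,x,y,w,h:cv2.resize(i[y:y+h,x:x+w],(400,300),interpolation=cv2.INTER_CUBIC)
cv2.imwrite("pics/m4.png",np.vstack([cv2.resize(im[100:300,120:520],(800,400)) ,np.hstack([cv2.resize(S[130:220,190:310],(267,200)),cv2.resize(T[155:275,370:490],(200,200)),np.zeros((200,333,3),np.uint8)])]))
E
```

```text
[ 0.56711226 -0.18241251  0.05360699] [-0.2264211  -0.1084685  -0.55816441] 0.07182750348201905
```

View pics/m4.png

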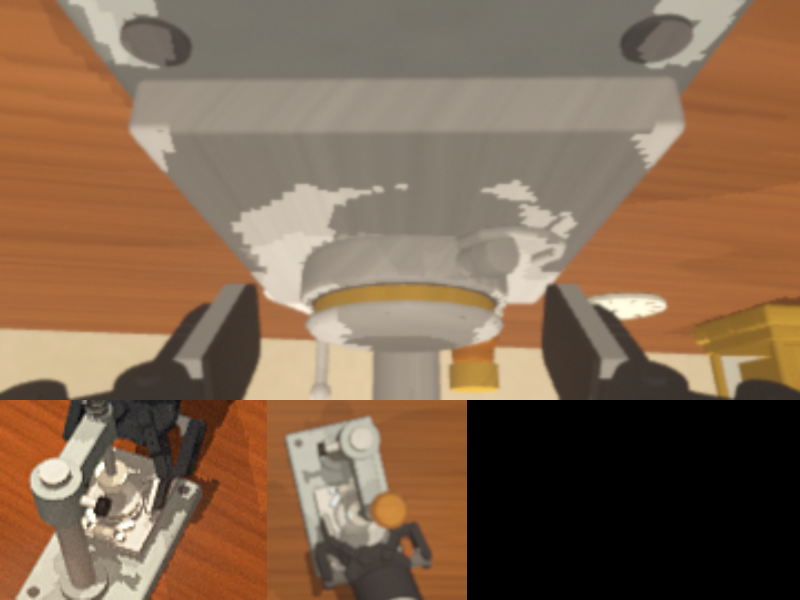

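The watch sits on the table centred between the pads, with the brass band showing the back still proud; the V is hidden behind it. The gripped push loaded both faces evenly, with no side force in the press frame. I'll retreat, close the fingers and give a soft nudge from the front as a check.

>>> play_rows(
  increments=[
    [0,0,-3,0,0,0],
    [0,0,-8,0,0,0],
    [0,0,-15,0,0,0],
    [0,0,-18,0,0,0],
    [0,0,-16,0,0,0],
    [0,0,-10,0,0,0],
    [0,-3,0,0,0,0],
  ],
)

```text
time_s: 12.55
ee_pos: [0.5141, -0.1976, 0.0997]
tool_rot: [3.139, 0.876, -2.921]
ft_force: [0.3, -0.2, 0.1]
finger_gap: 0.0719
grasp_force: 0.0
```

>>> play_rows(
  increments=[
    [0,-2,0,0,0,0],
    [0,0,0,0,0,0],
    [0,0,0,0,0,0],
    [0,0,0,0,0,0],
    [0,0,0,0,0,0],
    [0,0,0,0,0,0],
    [0,0,0,0,0,0],
    [0,0,0,0,0,0],
    [0,0,0,0,0,0],
  ],
  gripper=0,
)

```text
time_s: 13.3
ee_pos: [0.5158, -0.1992, 0.0983]
tool_rot: [3.138, 0.875, -2.92]
ft_force: [0.5, 0.2, -0.1]
finger_gap: 0.0004
grasp_force: 0.0
```

>>> play_rows(
  increments=[
    [7,0,6,0,0,0],
    [8,0,6.7,0,0,0],
    [8,0,6.7,0,0,0],
    [5,0,4.2,0,0,0],
    [3,0,2.5,0,0,0],
    [0,0,0,0,0,0],
  ],
)

```text
time_s: 13.8
ee_pos: [0.5156, -0.1989, 0.0571]
tool_rot: [3.136, 0.875, -2.921]
ft_force: [0.8, 0.3, -0.2]
finger_gap: -0.0003
grasp_force: 0.0
```

```bash
python3 - <<'E'
from h import *
s=r.get_state(); p=s["ee_pos"]; h=np.radians(12.8); H=np.array([np.cos(h),np.sin(h),0]);L=np.array([-H[1],H[0],0]); A=np.array([.5664,-.182,.047])-.0098*H
d=p-A; print("press coords mm",(d@H*1000,d@L*1000,d[2]*1000),A,s["finger_gap"],s["ft_force"])
E
```

```text
press coords mm (np.float64(-43.464820695278085), np.float64(-5.201517696129804), np.float64(10.12356974570327)) [ 0.55684354 -0.18417118  0.047     ] -0.0003308209400214223 [ 0.80469905  0.30688904 -0.24410773]
```

>>> play_rows(
  increments=[
    [-2.6,0,2.6,0,0,0],
    [-2.6,0,3.1,0,0,0],
    [-1.9,0,2.3,0,0,0],
    [0,0,0,0,0,0],
  ],
)

```text
time_s: 14.13
ee_pos: [0.5272, -0.1969, 0.0589]
tool_rot: [3.141, 0.876, -2.917]
ft_force: [0.2, 0.2, -0.1]
finger_gap: 0.0001
grasp_force: 0.0
```

>>> play_rows(
  increments=[
    [-0.6,0,0.8,0,0,0],
    [-0.6,0,0.8,0,0,0],
    [0,0,0,0,0,0],
  ],
)

```text
time_s: 14.38
ee_pos: [0.5285, -0.1964, 0.0583]
tool_rot: [3.139, 0.875, -2.919]
ft_force: [-0.8, 0.0, 0.9]
finger_gap: -0.0001
grasp_force: 0.0
```

>>> play_rows(
  increments=[
    [-0.6,0,0.8,0,0,0],
    [0,0,0,0,0,0],
  ],
)

```text
time_s: 14.55
ee_pos: [0.5293, -0.1962, 0.0581]
tool_rot: [3.138, 0.875, -2.92]
ft_force: [-0.3, -0.0, 0.4]
finger_gap: -0.0004
grasp_force: 0.0
```

>>> play_rows(
  increments=[
    [-0.6,0,0.8,0,0,0],
    [0,0,0,0,0,0],
  ],
)

```text
time_s: 14.72
ee_pos: [0.5303, -0.196, 0.058]
tool_rot: [3.138, 0.875, -2.92]
ft_force: [0.6, -0.4, -1.0]
finger_gap: 0.0
grasp_force: 0.0
```

>>> play_rows(
  increments=[
    [-0.6,0,0.8,0,0,0],
    [0,0,0,0,0,0],
  ],
)

```text
time_s: 14.88
ee_pos: [0.5313, -0.1957, 0.058]
tool_rot: [3.138, 0.875, -2.919]
ft_force: [-0.8, 0.3, -0.2]
finger_gap: -0.0001
grasp_force: 0.0
```

>>> play_rows(
  increments=[
    [-0.6,0,0.8,0,0,0],
    [0,0,0,0,0,0],
  ],
)

```text
time_s: 15.05
ee_pos: [0.532, -0.1954, 0.0578]
tool_rot: [3.138, 0.875, -2.92]
ft_force: [-1.8, -0.1, 0.8]
finger_gap: 0.0
grasp_force: 0.9
```

>>> play_rows(
  increments=[
    [-0.3,0,0.4,0,0,0],
    [0,0,0,0,0,0],
  ],
)

```text
time_s: 15.22
ee_pos: [0.5323, -0.1952, 0.0577]
tool_rot: [3.138, 0.875, -2.921]
ft_force: [-4.7, -0.8, 1.2]
finger_gap: 0.0001
grasp_force: 2.0
```

It is seated: the force rose at once, at the predicted place. Retreating and going to the knob.

>>> play_rows(
  increments=[
    [0,0,-6,0,0,0],
    [0,0,-14,0,0,0],
    [0,0,-20,0,0,0],
    [0,0,-25,0,0,0],
    [0,0,-25,0,0,0],
    [-20,0,-20,0,0,0],
    [-24,0,-20,0,0,0],
    [-24,0,-20,0,0,0],
    [-24,0,-20,0,0,0],
    [-24,0,-20,0,0,0],
    [-15,0,-12,0,0,0],
    [0,0,0,0,0,0],
  ],
)

```text
time_s: 16.22
ee_pos: [0.4647, -0.2135, 0.2933]
tool_rot: [-3.131, 0.879, -2.909]
ft_force: [-0.3, -0.8, 0.4]
finger_gap: 0.0001
grasp_force: 0.0
```

```bash
python3 - <<'E'
from h import *
print(cur()[0],r.get_state()["qpos"]); plan([.5568,-.1842,.320],Rt(12.8,0),12)
# watch seen after release
S=r.get_image("scene");T=r.get_image("top"); cv2.imwrite("pics/s5.png",S[:,:,::-1]); cv2.imwrite("pics/t5.png",T[:,:,::-1])
for n,im,roi in (("top",T,(425,205,40,35)),("scene",S,(215,98,32,26))):
    x,y,w,h=roi; hs=cv2.cvtColor(im[y:y+h,x:x+w],cv2.COLOR_RGB2HSV); m=((hs[...,0]<20)&(hs[...,1]>150)&(hs[...,2]>150)).astype(np.uint8)
    cn=max(cv2.findContours(m,0,2)[0],key=cv2.contourArea); print(n,cv2.contourArea(cn),cv2.minEnclosingCircle(cn),(x,y),"expected px of knob top",proj(cam(n),[.5568,-.1842,.275]))
E
```

```text
[ 0.46467539 -0.21349809  0.29331931] [-1.05025037 -0.06508343 -0.80735536  0.48471323  0.82662901 -1.12633502]
dp [92.1 29.3 26.7] tool [-82.    7.8  57.2] deg/row 4.198231738077635
[[-6.8, 0.7, 4.8, -0.0004, 0.0733, 0.0004], [-7.2, 0.7, 4.3, -0.0004, 0.0733, 0.0004], [-7.5, 0.7, 3.7, -0.0004, 0.0733, 0.0004], [-7.7, 0.7, 3.2, -0.0004, 0.0733, 0.0004], [-7.9, 0.7, 2.6, -0.0004, 0.0733, 0.0004], [-8.1, 0.7, 2.0, -0.0004, 0.0733, 0.0004], [-8.2, 0.7, 1.4, -0.0004, 0.0733, 0.0004], [-8.3, 0.7, 0.8, -0.0004, 0.0733, 0.0004], [-8.3, 0.7, 0.2, -0.0004, 0.0733, 0.0004], [-8.3, 0.7, -0.4, -0.0004, 0.0733, 0.0004], [-8.3, 0.7, -1.0, -0.0004, 0.0733, 0.0004], [-8.2, 0.7, -1.6, -0.0004, 0.0733, 0.0004]]
top 748.5 ((27.375, 17.0), 20.59477424621582) (425, 205) expected px of knob top [444.31121655 220.98480741]
scene 623.0 ((15.5, 12.0), 19.602394104003906) (215, 98) expected px of knob top [228.51615083 107.2411603 ]
```

>>> play_rows(
  increments=[
    [-6.8,0.7,4.8,0,0.073,0],
    [-7.2,0.7,4.3,0,0.073,0],
    [-7.5,0.7,3.7,0,0.073,0],
    [-7.7,0.7,3.2,0,0.073,0],
    [-7.9,0.7,2.6,0,0.073,0],
    [-8.1,0.7,2,0,0.073,0],
    [-8.2,0.7,1.4,0,0.073,0],
    [-8.3,0.7,0.8,0,0.073,0],
    [-8.3,0.7,0.2,0,0.073,0],
    [-8.3,0.7,-0.4,0,0.073,0],
    [-8.3,0.7,-1,0,0.073,0],
    [-8.2,0.7,-1.6,0,0.073,0],
  ],
)

```text
time_s: 17.32
ee_pos: [0.5554, -0.1816, 0.3123]
tool_rot: [3.138, -0.007, -2.917]
ft_force: [0.2, -0.9, 0.0]
finger_gap: 0.0002
grasp_force: 0.0
```

>>> play_rows(
  increments=[
    [0,0,0,0,0,0],
    [0,0,0,0,0,0],
  ],
)

```text
time_s: 17.48
ee_pos: [0.556, -0.1814, 0.311]
tool_rot: [3.136, -0.004, -2.915]
ft_force: [-0.8, -0.3, 0.2]
finger_gap: -0.0002
grasp_force: 0.0
```

```bash
python3 - <<'E'
from h import *
c=cam("wrist"); im=r.get_image("wrist")[:,:,::-1]; S=r.get_image("scene")[:,:,::-1]; T=r.get_image("top")[:,:,::-1]
s=r.get_state(); print(s["ee_pos"],s["tool_rot"],s["ft_force"],s["qpos"]); print(proj(c,[.5568,-.1842,.275]),proj(c,s["ee_pos"]))
plan([.5568,-.1842,.285],Rt(12.8,0),4)
a=np.zeros((600,800,3),np.uint8); a[:400,:640]=im; a[400:,:320]=cv2.resize(S[60:185,140:340],(320,200)); a[400:,320:640]=cv2.resize(T[155:280,360:560],(320,200)); cv2.imwrite("pics/m5.png",a)
E
```

```text
[ 0.55451022 -0.18216181  0.31328047] [ 3.13845540e+00 -1.45308210e-03 -2.91789173e+00] [-0.02418772  1.3216859   0.22566116] [-0.44465809  0.35585626  0.05902296  1.27704762  0.00156177 -0.66835914]
[317.2825307  225.63922103] [321.76731253 249.15225697]
dp [  2.3  -2.  -28.3] tool [-1.8 -2.6 28.3] deg/row 0.04970580146319247
[[-0.5, -0.6, 7.1, 0.0008, -0.0004, 0.0001], [-0.5, -0.6, 7.1, 0.0008, -0.0004, 0.0001], [-0.5, -0.6, 7.1, 0.0008, -0.0004, 0.0001], [-0.4, -0.6, 7.1, 0.0008, -0.0004, 0.0001]]
```

View pics/m5.png

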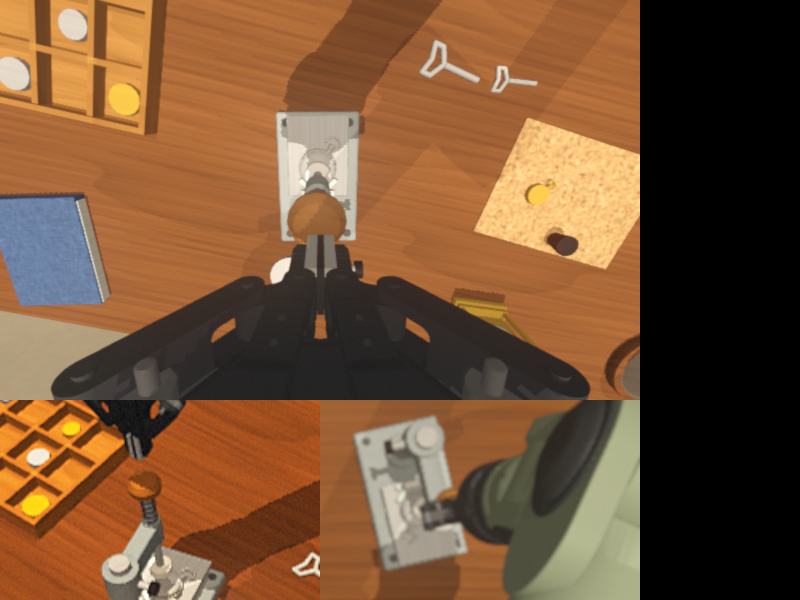

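The wrist view shows the knob centred at about (317,222), matching the projected axis (317,226). The watch on the table is visible below it. Moving over the knob.

>>> play_rows(
  increments=[
    [-0.5,-0.8,7,0,0,0],
    [-0.5,-0.8,7,0,0,0],
    [-0.5,-0.8,7,0,0,0],
    [0,0,5,0,0,0],
    [0,0,0,0,0,0],
    [0,0,0,0,0,0],
  ],
)

```text
time_s: 18.13
ee_pos: [0.5572, -0.184, 0.2878]
tool_rot: [3.139, -0.001, -2.917]
ft_force: [0.7, 0.2, -0.8]
finger_gap: -0.0002
grasp_force: 0.0
```

>>> play_rows(
  increments=[
    [0,0,1,0,0,0],
    [0,0,1,0,0,0],
    [0,0,1,0,0,0],
    [0,0,1,0,0,0],
    [0,0,0,0,0,0],
  ],
)

```text
time_s: 18.55
ee_pos: [0.5576, -0.184, 0.2841]
tool_rot: [3.139, -0.001, -2.917]
ft_force: [1.4, -0.2, -1.6]
finger_gap: 0.0
grasp_force: 0.0
```

>>> play_rows(
  increments=[
    [0,0,1,0,0,0],
    [0,0,1,0,0,0],
    [0,0,1,0,0,0],
    [0,0,1,0,0,0],
    [0,0,0,0,0,0],
  ],
)

```text
time_s: 18.97
ee_pos: [0.5575, -0.184, 0.28]
tool_rot: [3.139, -0.001, -2.917]
ft_force: [-0.5, -0.1, 0.4]
finger_gap: 0.0004
grasp_force: 0.0
```

>>> play_rows(
  increments=[
    [0,0,1,0,0,0],
    [0,0,1,0,0,0],
    [0,0,1,0,0,0],
    [0,0,1,0,0,0],
    [0,0,0,0,0,0],
  ],
)

```text
time_s: 19.38
ee_pos: [0.5575, -0.1839, 0.276]
tool_rot: [3.139, -0.001, -2.917]
ft_force: [-0.1, -0.3, 0.1]
finger_gap: 0.0002
grasp_force: 0.0
```

>>> play_rows(
  increments=[
    [0,0,1,0,0,0],
    [0,0,2,0,0,0],
    [0,0,2,0,0,0],
    [0,0,2,0,0,0],
    [0,0,0,0,0,0],
  ],
)

```text
time_s: 19.8
ee_pos: [0.5577, -0.184, 0.2691]
tool_rot: [3.14, -0.0, -2.917]
ft_force: [-0.8, -0.1, 3.8]
finger_gap: 0.0002
grasp_force: 1.6
```

>>> play_rows(
  increments=[
    [0,0,2,0,0,0],
    [0,0,2,0,0,0],
    [0,0,2,0,0,0],
    [0,0,2,0,0,0],
    [0,0,2,0,0,0],
    [0,0,2,0,0,0],
    [0,0,1,0,0,0],
    [0,0,0,0,0,0],
  ],
)

```text
time_s: 20.47
ee_pos: [0.5577, -0.184, 0.2561]
tool_rot: [3.14, -0.001, -2.917]
ft_force: [0.6, 0.1, 4.4]
finger_gap: 0.0002
grasp_force: 2.2
```

>>> play_rows(
  increments=[
    [0,0,0.5,0,0,0],
    [0,0,0.5,0,0,0],
    [0,0,0,0,0,0],
  ],
)

```text
time_s: 20.72
ee_pos: [0.5577, -0.1841, 0.2553]
tool_rot: [3.14, -0.001, -2.917]
ft_force: [-0.1, 0.2, 5.2]
finger_gap: 0.0001
grasp_force: 2.2
```

>>> play_rows(
  increments=[
    [0,0,0.5,0,0,0],
    [0,0,0.5,0,0,0],
    [0,0,0,0,0,0],
  ],
)

```text
time_s: 20.97
ee_pos: [0.5577, -0.184, 0.2542]
tool_rot: [3.14, -0.001, -2.917]
ft_force: [0.0, -0.5, 4.9]
finger_gap: 0.0
grasp_force: 2.3
```

>>> play_rows(
  increments=[
    [0,0,0.5,0,0,0],
    [0,0,0.5,0,0,0],
    [0,0,0,0,0,0],
  ],
)

```text
time_s: 21.22
ee_pos: [0.5577, -0.184, 0.2532]
tool_rot: [3.14, -0.001, -2.917]
ft_force: [-0.0, 0.2, 4.9]
finger_gap: 0.0002
grasp_force: 2.3
```

>>> play_rows(
  increments=[
    [0,0,0.5,0,0,0],
    [0,0,0.5,0,0,0],
    [0,0,0,0,0,0],
  ],
)

```text
time_s: 21.47
ee_pos: [0.5577, -0.184, 0.2522]
tool_rot: [3.14, -0.001, -2.917]
ft_force: [-0.2, -1.0, 5.4]
finger_gap: 0.0
grasp_force: 2.3
```

>>> play_rows(
  increments=[
    [0,0,0.5,0,0,0],
    [0,0,0.5,0,0,0],
    [0,0,0,0,0,0],
  ],
)

```text
time_s: 21.72
ee_pos: [0.5577, -0.184, 0.2512]
tool_rot: [3.14, -0.001, -2.917]
ft_force: [-0.4, -0.4, 4.8]
finger_gap: -0.0006
grasp_force: 2.4
```

>>> play_rows(
  increments=[
    [0,0,0.5,0,0,0],
    [0,0,0.5,0,0,0],
    [0,0,0,0,0,0],
  ],
)

```text
time_s: 21.97
ee_pos: [0.5577, -0.184, 0.2502]
tool_rot: [3.14, -0.001, -2.917]
ft_force: [0.7, -0.3, 3.5]
finger_gap: -0.0001
grasp_force: 2.4
```

>>> play_rows(
  increments=[
    [0,0,0.5,0,0,0],
    [0,0,0.5,0,0,0],
    [0,0,0,0,0,0],
  ],
)

```text
time_s: 22.22
ee_pos: [0.5577, -0.184, 0.2492]
tool_rot: [3.14, -0.001, -2.917]
ft_force: [2.0, -1.1, 5.3]
finger_gap: 0.0004
grasp_force: 2.5
```

>>> play_rows(
  increments=[
    [0,0,0.5,0,0,0],
    [0,0,0.5,0,0,0],
    [0,0,0,0,0,0],
  ],
)

```text
time_s: 22.47
ee_pos: [0.5577, -0.184, 0.2489]
tool_rot: [3.14, -0.0, -2.917]
ft_force: [-0.2, -0.4, 8.6]
finger_gap: 0.0002
grasp_force: 4.2
```

>>> play_rows(
  increments=[
    [0,0,0.5,0,0,0],
    [0,0,0.5,0,0,0],
    [0,0,0,0,0,0],
  ],
)

```text
time_s: 22.72
ee_pos: [0.5577, -0.1841, 0.2486]
tool_rot: [3.141, 0.0, -2.917]
ft_force: [-1.4, -0.2, 12.0]
finger_gap: -0.0001
grasp_force: 5.8
```

>>> play_rows(
  increments=[
    [0,0,0.5,0,0,0],
    [0,0,0.3,0,0,0],
    [0,0,0,0,0,0],
  ],
)

```text
time_s: 22.97
ee_pos: [0.5578, -0.184, 0.2479]
tool_rot: [3.141, 0.0, -2.917]
ft_force: [-0.7, -0.2, 12.9]
finger_gap: 0.0002
grasp_force: 6.2
```

>>> play_rows(
  increments=[
    [0,0,0.5,0,0,0],
    [0,0,0.5,0,0,0],
    [0,0,0,0,0,0],
  ],
)

```text
time_s: 23.22
ee_pos: [0.5578, -0.184, 0.2469]
tool_rot: [3.141, 0.0, -2.917]
ft_force: [-0.7, 0.3, 12.7]
finger_gap: 0.0002
grasp_force: 6.2
```

>>> play_rows(
  increments=[
    [0,0,0.5,0,0,0],
    [0,0,0.3,0,0,0],
    [0,0,0,0,0,0],
  ],
)

```text
time_s: 23.47
ee_pos: [0.5578, -0.184, 0.2462]
tool_rot: [3.141, 0.0, -2.917]
ft_force: [-1.5, 0.7, 12.5]
finger_gap: 0.0
grasp_force: 6.3
```

>>> play_rows(
  increments=[
    [0,0,0.5,0,0,0],
    [0,0,0,0,0,0],
  ],
)

```text
time_s: 23.63
ee_pos: [0.5577, -0.184, 0.2457]
tool_rot: [3.141, 0.0, -2.917]
ft_force: [-1.2, -0.5, 13.7]
finger_gap: 0.0001
grasp_force: 6.3
```

>>> play_rows(
  increments=[
    [0,0,0.5,0,0,0],
    [0,0,0,0,0,0],
  ],
)

```text
time_s: 23.8
ee_pos: [0.5577, -0.1841, 0.2452]
tool_rot: [3.141, 0.0, -2.917]
ft_force: [-1.4, 0.1, 12.5]
finger_gap: -0.0002
grasp_force: 6.3
```

>>> play_rows(
  increments=[
    [0,0,0.5,0,0,0],
    [0,0,0,0,0,0],
  ],
)

```text
time_s: 23.97
ee_pos: [0.5578, -0.184, 0.2448]
tool_rot: [3.141, 0.0, -2.917]
ft_force: [-2.6, 1.1, 13.1]
finger_gap: -0.0001
grasp_force: 6.7
```

>>> play_rows(
  increments=[
    [0,0,0.4,0,0,0],
    [0,0,0,0,0,0],
  ],
)

```text
time_s: 24.13
ee_pos: [0.5578, -0.1841, 0.2448]
tool_rot: [3.141, 0.001, -2.917]
ft_force: [-2.4, 1.4, 15.8]
finger_gap: 0.0004
grasp_force: 7.7
```

>>> play_rows(
  increments=[
    [0,0,0.4,0,0,0],
    [0,0,0,0,0,0],
  ],
)

```text
time_s: 24.3
ee_pos: [0.5578, -0.1841, 0.2448]
tool_rot: [3.141, 0.001, -2.917]
ft_force: [-3.8, 0.5, 17.2]
finger_gap: -0.0002
grasp_force: 8.7
```

The plunger stopped dead at z 0.2448 after about 4.1 mm of press-in, so the back is home. Letting it spring up.

>>> play_rows(
  increments=[
    [0,0,-1,0,0,0],
    [0,0,-2,0,0,0],
    [0,0,-3,0,0,0],
    [0,0,-4,0,0,0],
    [0,0,-5,0,0,0],
    [0,0,-5,0,0,0],
    [0,0,-5,0,0,0],
    [0,0,-5,0,0,0],
    [0,0,-5,0,0,0],
    [0,0,-10,0,0,0],
    [0,0,-15,0,0,0],
    [0,0,-15,0,0,0],
  ],
)

```text
time_s: 25.3
ee_pos: [0.5565, -0.1833, 0.3171]
tool_rot: [3.137, -0.004, -2.917]
ft_force: [-0.4, -0.8, -0.3]
finger_gap: 0.0001
grasp_force: 0.0
```

>>> play_rows(
  increments=[
    [15,0,-5,0,0,0],
    [25,0,-5,0,0,0],
    [30,0,-5,0,0,0],
    [30,0,-5,0,0,0],
    [30,0,-5,0,0,0],
    [20,0,0,0,0,0],
    [0,0,0,0,0,0],
    [0,0,0,0,0,0],
  ],
)

```text
time_s: 25.97
ee_pos: [0.4106, -0.2173, 0.3428]
tool_rot: [3.139, -0.001, -2.919]
ft_force: [-0.0, 0.2, 0.0]
finger_gap: 0.0001
grasp_force: 0.0
```

```bash
python3 - <<'E'
from h import *
c=cam("wrist"); im=r.get_image("wrist")[:,:,::-1]; S=r.get_image("scene")[:,:,::-1]; T=r.get_image("top")[:,:,::-1]
s=r.get_state(); print(s["time_s"],s["ee_pos"],s["ft_force"])
p=proj(c,[.5568,-.1842,.055]); print(p); u,v=int(np.clip(p[0],80,560)),int(np.clip(p[1],60,340))
a=np.zeros((600,800,3),np.uint8); a[:300,:400]=cv2.resize(im[v-60:v+60,u-80:u+80],(400,300),interpolation=cv2.INTER_CUBIC); a[:300,400:]=cv2.resize(S[85:205,165:325],(400,300),interpolation=cv2.INTER_CUBIC)
a[300:,:400]=cv2.resize(T[155:275,370:530],(400,300),interpolation=cv2.INTER_CUBIC); a[300:550,400:]=cv2.resize(S,(400,250)); cv2.imwrite("pics/m6.png",a)
E
```

```text
26.1167 [ 0.41202508 -0.21724307  0.34222444] [-0.16167212  0.32881823  0.82247287]
[320.25026457 254.16380583]
```

View pics/m6.png

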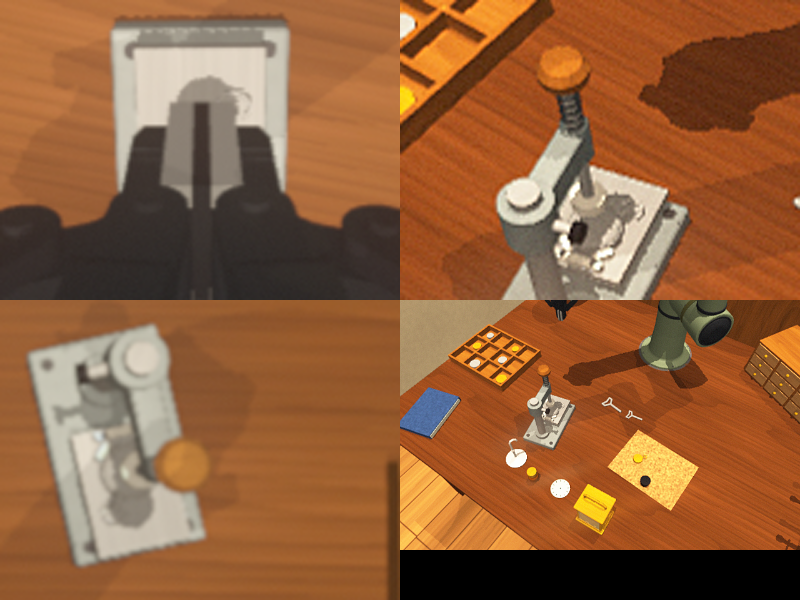

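The knob is back at its raised position (scene crop (563,70), the same as before). The watch sits on the table under the die, nothing else has moved, and the robot is clear.

```bash
python3 -c "
from cell import r
print(r.finish_job())"
```

```text
the job is handed in; nothing more can be done
None
```

The watch is seated in the press against both V faces, its back was pushed in about 4.1 mm to a dead stop at about 17 N on the knob (roughly 12 N on the glass), the plunger sprang back up, and the job is handed in at about 26 s; no verdict was returned.

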